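# Find the parts case that rattles and hold it out

## Robot

A 7-joint arm with a two-finger parallel gripper is mounted at the origin on the work surface. World frame = base frame: x ahead of the robot, y to its left, z up, the work surface at z = 0. Lengths are in m, angles in rad, forces in N, time in s.
With the tool pointing down it reaches from about 0.425 to 0.875 m from the base axis. Payload 4.7 kg.
Tool frame: the origin (TCP) lies at the very end of the fingers, on their centre line; the grasp point (between the pads) lies 19 mm behind it; z points along the fingers, y is the line along which they close (so a half turn about z gives the same grasp; the last joint's range is limited). The gripper opens to 87 mm and grips with 3 to 60 N. Pads are 19 mm wide; open, the fingers measure 117 mm over their backs; the gripper's body (75 mm by 190 mm) begins 51 mm behind the grasp point.
Start: joints at [-1.264, 0.321, -0.07, 1.45, 0.023, 1.371, -0.057], TCP at [0.188, 0.622, 0.223] pointing down, gripper open.
Joint ranges: [-2.86, 2.86], [-0.3, 2.09], [-1.38, 1.24], [0.06, 2.45], [-1.56, 4.7], [0.09, 2.05], [-2.69, 2.69]. Speed limits (rad/s): [2.57, 2.57, 3.14, 3.14, 3.14, 3.14, 3.14].

## Interface

Orientations are given as a rotation vector (axis times angle).
In Python, from bench import get_state, get_image, get_calibration, close_job gives the robot as it stands.
- The arm moves only by the shell command python3 -m crank 'ROWS' [FORCE]. ROWS is JSON, a list of rows, each a list of 5 numbers: the opening, from 0 (shut) to 1 (fully open), then the shift along the world's x, y, z in units of 0.2 m (1.0 is 0.2 m), then the turn about the world's z in units of 2 pi rad (1.0 is 2 pi rad). A call has 1 to 5 rows; each row is the pose to reach, as a shift and turn from the pose commanded when the call began, turning the shorter way round; what a row does not reach only later rows make up. A row lasts 1/8 s, in which the tool goes at most 62.5 mm and 10.7 degrees, less where a joint would pass 70% of its speed; a pose out of reach is approached as far as the arm can. A call with a number of a shift or a turn outside -1 to 1 is refused whole. A call with a gripper value outside its range is refused whole. The fingers move at their own pace and stop on an object; FORCE is the grip in N (left out, the last holds). Time passes only in rows, so rows that repeat a pose let the fingers close. It gives the time, the measured TCP pose, the force, the opening and the grip force at its end, in the units of the state.
- get_state(): the state, without advancing time (a new reading comes with each control period).
- get_image(name): name is "scene" or "side" or "wrist"; returns the picture (384x512x3 uint8, red, green, blue); there is no depth.
- get_calibration(name): a dict with "fovy" (degrees; the focal length in pixels is half the picture's height over the tangent of half this angle, whatever the lens; pixels are square), "cx", "cy" (the principal point, pixels), "k1" (the pictures are not rectified: a ray, as slopes to the right and down, at radius r is drawn at 1 + k1 r^2 times it, then the intrinsics apply), "R" (3x3) and "t" (3): a world point X has camera coordinates R X + t. Camera axes: x right, y down, z forward; pixel columns grow to the right and rows downward; lengths in m; the calibration is good to about 2 mm. A picture is of the moment at which its call begins: read the wrist's pose just before it. get_calibration takes no time and is no camera call; for the wrist camera it gives the pose at the moment of the call.
- close_job(): hands the job in; it is judged then, once.
The state is a dict: "time": time; "joint_positions": joint angles; "qd": joint speeds; "joint_torque": joint torques, N m; "position": TCP position; "tool_rot": TCP orientation; "ft_force": force on the tool from outside, world axes, zero at the start; "torque": the same for the moment, N m; "grip_width": opening from 0.0 (shut) to 1.0 (fully open); "grip_force": force on a finger pad.
Only numpy, scipy, OpenCV 4.12 (cv2) and the standard library are available. Lean on these libraries where they do the work, as an engineer would, in place of code of your own. Each camera call takes 0.05 s, during which the arm holds its last target. There are 200 camera calls.

## Task

One of the three sealed grey parts cases on the bench has a loose ball in it. Pick up the cases one at a time and shake or rock them along their length until you have found the one that rattles; stand any other that you picked up upright on the bench again, about where it was. Then hold the rattling case out, level and still, over the black rubber mat with at least 10 cm of air beneath it, and finish while still holding it there. Do not disturb the square, the bottle or the shaft collar.

Things in the scene. Friction and masses are not known exactly. Their poses are not given: they have to be found in the camera images.
- case_a: the left (+y) of three identical sealed grey plastic parts cases: 106 mm long (x), 50 mm wide (y), 54 mm high, 0.35 to 0.55 kg, steel clasps on the end faces. Origin: centre of the underside; z up. Flat sides: grip from above across the width at mid-length. Any one of the three, whatever its weight, may rattle. To run the ball: rock it 0.2 rad or shake it over 8 cm.
- case_b: the middle of three identical sealed grey plastic parts cases: 106 mm long (x), 50 mm wide (y), 54 mm high, 0.35 to 0.55 kg, steel clasps on the end faces. Origin: centre of the underside; z up. Flat sides: grip from above across the width at mid-length. In the rattling case a 0.19 kg steel ball rolls freely 30 mm either way along x: it knocks, and the low end gets heavier.
- case_c: the right (-y) of three identical sealed grey plastic parts cases: 106 mm long (x), 50 mm wide (y), 54 mm high, 0.35 to 0.55 kg, steel clasps on the end faces. Origin: centre of the underside; z up. Flat sides: grip from above across the width at mid-length. In the two cases that do not rattle the contents are packed tight at mid-length and cannot move.
- mat: thin black rubber mat fixed to the bench beyond the cases, 140 mm (its x) by 200 mm (its y), 3 mm thick; origin at the centre of its underside
- square: bystander: machinist's square lying on the bench: dark steel stock 22 by 100 by 16 mm with its origin at the centre of its underside, and a 4 mm thick steel blade reaching 150 mm along its +x from the origin, at y = 36 mm
- oiler: bystander: white plastic bottle, 60 mm across and 150 mm tall, standing; origin at the centre of its underside
- collar: bystander: round steel shaft collar lying flat, 72 mm across with a 40 mm hole, 28 mm high; origin at the centre of its underside
Not all that is in view belongs to the job. What is shaped like the case_a but orange is not meant. Leave any red look-alike of the case_c alone.

How it is judged:
On the way:
1. the case with the loose ball has been lifted clear and shaken or rocked so that the ball has run to one of its ends (25 of its 30 mm off mid-length) (((height (world z) of case_a above 0.02 m and contact force between the fingers and case_a above 1 N and (x of slug_c0 in the frame of case_a above 0.025 m or x of slug_c0 in the frame of case_a below -0.025 m) and distance between slug_c0 and case_a below 0.07 m) or (height (world z) of case_b above 0.02 m and contact force between the fingers and case_b above 1 N and (x of slug_c0 in the frame of case_b above 0.025 m or x of slug_c0 in the frame of case_b below -0.025 m) and distance between slug_c0 and case_b below 0.07 m) or (height (world z) of case_c above 0.02 m and contact force between the fingers and case_c above 1 N and (x of slug_c0 in the frame of case_c above 0.025 m or x of slug_c0 in the frame of case_c below -0.025 m) and distance between slug_c0 and case_c below 0.07 m))).
At the end, for the whole second after the job is handed in: The rattling case is in the fingers, its centre over the mat (70 mm by 100 mm either way), underside 100 mm or more above the bench, level within 0.3 rad, slower than 0.05 m/s; the other two stand upright on the bench, let go, within 60 mm of where they began (((distance between slug_c0 and case_a below 0.07 m and x of case_a in the frame of mat between -0.07 and 0.07 m and y of case_a in the frame of mat between -0.1 and 0.1 m and height (world z) of case_a above 0.1 m and angle between case_a's own z axis and vertical below 0.3 rad and contact force between the fingers and case_a above 1 N and linear speed of case_a below 0.05 m/s and distance of each of case_b, case_c from where it was at the start of the episode below 0.06 m and height (world z) of each of case_b, case_c below 0.006 m and angle between each of case_b, case_c's own z axis and vertical below 0.1 rad and contact force between the fingers and case_b below 0.2 N and linear speed of each of case_b, case_c below 0.03 m/s and contact force between the fingers and case_c below 0.2 N) or (distance between slug_c0 and case_b below 0.07 m and x of case_b in the frame of mat between -0.07 and 0.07 m and y of case_b in the frame of mat between -0.1 and 0.1 m and height (world z) of case_b above 0.1 m and angle between case_b's own z axis and vertical below 0.3 rad and contact force between the fingers and case_b above 1 N and linear speed of case_b below 0.05 m/s and distance of each of case_a, case_c from where it was at the start of the episode below 0.06 m and height (world z) of each of case_a, case_c below 0.006 m and angle between each of case_a, case_c's own z axis and vertical below 0.1 rad and contact force between the fingers and case_a below 0.2 N and linear speed of each of case_a, case_c below 0.03 m/s and contact force between the fingers and case_c below 0.2 N) or (distance between slug_c0 and case_c below 0.07 m and x of case_c in the frame of mat between -0.07 and 0.07 m and y of case_c in the frame of mat between -0.1 and 0.1 m and height (world z) of case_c above 0.1 m and angle between case_c's own z axis and vertical below 0.3 rad and contact force between the fingers and case_c above 1 N and linear speed of case_c below 0.05 m/s and distance of each of case_a, case_b from where it was at the start of the episode below 0.06 m and height (world z) of each of case_a, case_b below 0.006 m and angle between each of case_a, case_b's own z axis and vertical below 0.1 rad and contact force between the fingers and case_a below 0.2 N and linear speed of each of case_a, case_b below 0.03 m/s and contact force between the fingers and case_b below 0.2 N))); the arm keeps its last pose, push and grip.
It fails at once if the square is shifted more than 30 mm or tipped (distance of square from where it was at the start of the episode above 0.03 m or angle between square's own z axis and vertical above 0.3 rad).
It fails at once if the bottle is shifted more than 30 mm or tipped (distance of oiler from where it was at the start of the episode above 0.03 m or angle between oiler's own z axis and vertical above 0.3 rad).
It fails at once if the shaft collar is shifted more than 30 mm or tipped (distance of collar from where it was at the start of the episode above 0.03 m or angle between collar's own z axis and vertical above 0.3 rad).
It also fails if it takes over 67 s, if anything falls off the work surface, if the arm or the gripper's body presses on something with over 40 N, if the wrist force passes 120 N, or if a joint passes its speed limit or range.

## Working session

There is one attempt and no reset: what is moved stays moved. The work goes in short steps, Python scripts to look and compute and a shell command to move; the robot and the scene stay as the last step left them, time stands still between calls to the robot, and variables do not carry over. Pictures are saved under pics/ and viewed, at most 10 in all, crops included, and the job is handed in when it is done.

```bash
mkdir -p pics; python3 - <<'E'
from bench import *
import cv2, numpy as np
s=get_state(); print({k:np.round(v,3).tolist() for k,v in s.items()})
for n in ("scene","side"):
    c=get_calibration(n); print(n,c)
    cv2.imwrite(f"pics/{n}.png",get_image(n)[:,:,::-1])
E
```

```text
{'time': 0.0, 'joint_positions': [-1.264, 0.322, -0.07, 1.452, 0.023, 1.371, -0.057], 'qd': [0.0, 0.002, -0.0, 0.001, 0.001, 0.001, 0.001], 'joint_torque': [-0.001, -49.127, -0.405, -31.255, -0.064, 0.043, 0.0], 'position': [0.187, 0.622, 0.221], 'tool_rot': [-0.458, -3.108, 0.003], 'ft_force': [-0.228, -0.72, 0.085], 'torque': [-0.002, 0.017, 0.037], 'grip_force': 0.0, 'grip_width': 0.998}
scene {'fovy': 51.37948090694546, 'cx': 255.27583245705495, 'cy': 185.78790709327944, 'k1': -0.14429489565646159, 'R': array([[ 0.79874894,  0.6016213 , -0.00720738],
       [ 0.39246857, -0.53006993, -0.75166102],
       [-0.4560357 ,  0.59755977, -0.65951024]]), 't': array([-0.39912733, -0.17402484,  1.26988617])}
side {'fovy': 42.630909935352676, 'cx': 260.44502771899545, 'cy': 199.78341475980073, 'k1': -0.21969364532743335, 'R': array([[ 0.87962673, -0.47558638,  0.00862643],
       [-0.3541328 , -0.66688298, -0.65563484],
       [ 0.31756382,  0.57365903, -0.75502883]]), 't': array([-0.44519275,  0.21738715,  1.2665256 ])}
```

View pics/scene.png

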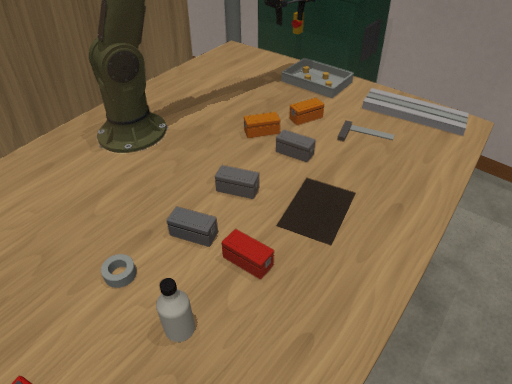

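View pics/side.png

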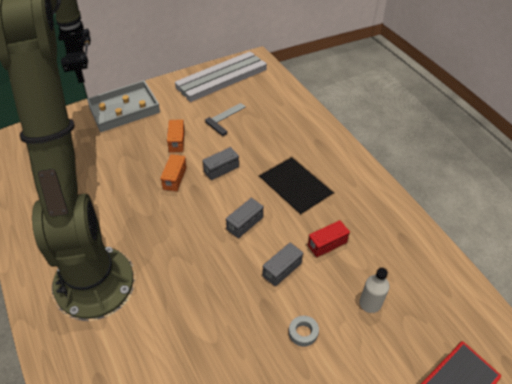

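Grey cases in scene: A (296,146), B (237,182), C (192,226). In the side view they are A (221,163), B (245,217), C (283,264). They are the only dark-grey boxes; the orange (262,124), (307,111) and red (248,253) ones are look-alikes to leave alone. The mat is at (317,209), square (355,130), bottle (177,312) and collar (119,270).

```bash
cat > h.py <<'E'
import cv2, numpy as np
from bench import *
def intr(c):
    f=192/np.tan(np.radians(c["fovy"])/2); return np.array([[f,0,c["cx"]],[0,f,c["cy"]],[0,0,1.]]), np.array([c["k1"],0,0,0,0.])
def cast(c,px,z):
    K,D=intr(c); p=cv2.undistortPoints(np.float64(px).reshape(-1,1,2),K,D)[:,0]
    d=np.c_[p,np.ones(len(p))]@c["R"]; o=-c["R"].T@c["t"]
    return (o+d*((z-o[2])/d[:,2])[:,None])[:,:2]
def proj(c,X):
    K,D=intr(c); return cv2.projectPoints(np.float64(X).reshape(-1,1,3),cv2.Rodrigues(c["R"])[0],c["t"],K,D)[0][:,0]
def blob(img,seed,mask):
    n,l=cv2.connectedComponents(mask.astype(np.uint8)); m=(l==l[seed[1],seed[0]]).astype(np.uint8)
    return max(cv2.findContours(m,cv2.RETR_EXTERNAL,cv2.CHAIN_APPROX_NONE)[0],key=cv2.contourArea)
def grey(img):
    h=cv2.cvtColor(img,cv2.COLOR_RGB2HSV); return (h[...,1]<70)&(h[...,2]<190)
def footprint(views,zs):  # views: [(calib, contour)]
    G=None
    for c,k in views:
        for z in zs:
            w=cast(c,k.reshape(-1,2),z); m=np.zeros((2400,2400),np.uint8)
            cv2.fillPoly(m,[np.int32((w-[0,-0.8])*2000).clip(-9999,9999)],1); G=m if G is None else G&m
    k=max(cv2.findContours(G,cv2.RETR_EXTERNAL,cv2.CHAIN_APPROX_NONE)[0],key=cv2.contourArea)
    (x,y),(a,b),t=cv2.minAreaRect(k)
    if a<b: t+=90
    return np.round([x/2000,y/2000-.8,max(a,b)/2000,min(a,b)/2000,(t+90)%180-90],4)
E
python3 - <<'E'
from h import *
im={n:cv2.cvtColor(cv2.imread(f"pics/{n}.png"),cv2.COLOR_BGR2RGB) for n in("scene","side")}
S={"A":((296,150),(221,165),.054),"B":((237,186),(245,219),.054),"C":((192,228),(283,266),.054),"mat":((317,209),(296,184),.003),
"sq":((346,130),(217,127),.016),"oil":((177,318),(374,295),.15),"collar":((119,259),(303,344),.028)}
for k,(a,b,z) in S.items():
    v=[]
    for n,s in(("scene",a),("side",b)):
        m=grey(im[n]) if k!="oil" else cv2.cvtColor(im[n],cv2.COLOR_RGB2HSV)[...,1]<60
        if not m[s[1],s[0]]: print(k,n,"seed",im[n][s[1],s[0]])
        v.append((get_calibration(n),blob(im[n],s,m)))
    print(k,footprint(v,(0,z)),[cv2.boundingRect(q[1]) for q in v])
for a,b in(((262,126),(174,173)),((307,112),(176,136)),((248,254),(328,238))):
    print("lookalike",cast(get_calibration("scene"),[a],.027),cast(get_calibration("side"),[b],.027))
E
```

```text
A [0.4817 0.2149 0.0971 0.0397 7.5946] [(276, 130, 39, 32), (203, 147, 36, 32)]
B [ 4.47900e-01 -1.25000e-02  9.95000e-02  4.28000e-02  1.84349e+01] [(215, 165, 44, 34), (226, 198, 37, 40)]
C [ 0.4641 -0.1976  0.0998  0.0439 17.0378] [(167, 207, 51, 40), (263, 243, 40, 43)]
mat scene seed [42 37 29]
mat [ 6.54300e-01  4.90000e-02  1.86700e-01  1.27400e-01 -7.99025e+01] [(0, 0, 512, 384), (261, 159, 71, 54)]
sq [ 5.55100e-01  3.81000e-01  4.07000e-02  1.29000e-02 -7.71523e+01] [(338, 121, 56, 20), (206, 103, 39, 32)]
oil [ 6.105e-01 -3.975e-01  1.900e-02  1.500e-02 -9.000e+01] [(156, 278, 39, 64), (360, 269, 29, 43)]
collar [ 0.4167 -0.3827  0.0667  0.0666 12.2648] [(101, 254, 35, 34), (289, 315, 30, 31)]
lookalike [[0.34528922 0.24010089]] [[0.33697895 0.24324506]]
lookalike [[0.41371731 0.39670044]] [[0.40545863 0.39913986]]
lookalike [[ 0.6199946  -0.18552383]] [[ 0.61598532 -0.18414543]]
```

```bash
python3 -m crank '[[1,0.75,-1,0,0.068],[1,0.75,-1,0,0.068],[1,0.75,-1,0,0.068],[1,0.75,-1,0,0.068],[1,0.75,-1,0,0.068]]' 40
python3 -m crank '[[1,0.72,-1,-0.2,0],[1,0.72,-1,-0.2,0],[1,0.72,-1.03,-0.2,0],[1,0.72,-1,-0.2,0],[1,0.72,-1,-0.2,0]]' 40
python3 -m crank '[[1,0.72,-1,-0.2,0],[1,0.72,-1,-0.2,0],[1,0.72,-1,-0.2,0],[1,0.72,-1,-0.2,0],[1,0.72,-1,-0.2,0]]' 40
python3 - <<'E'
from h import *
s=get_state(); print({k:np.round(v,3).tolist() for k,v in s.items()})
cv2.imwrite("pics/w1.png",get_image("wrist")[:,:,::-1])
E
```

```text
time: 0.72
position: [0.3421, 0.4172, 0.2225]
tool_rot: [-0.195, 3.134, -0.003]
ft_force: [-1.2, 0.9, 0.1]
grip_width: 1.001
grip_force: 0.0
time: 1.35
position: [0.4836, 0.2174, 0.1815]
tool_rot: [0.197, -3.135, 0.004]
ft_force: [-0.6, 0.9, 0.3]
grip_width: 1.003
grip_force: 0.0
{'time': 1.35, 'joint_positions': [-0.694, 0.091, 0.234, 1.811, -0.02, 1.244, 1.242], 'qd': [-0.048, -0.011, -0.093, -0.007, -0.052, 0.01, -0.035], 'joint_torque': [1.534, -33.99, 2.276, -30.047, 0.434, -0.014, 0.331], 'position': [0.484, 0.217, 0.182], 'tool_rot': [0.197, -3.135, 0.004], 'ft_force': [-0.562, 0.873, 0.307], 'torque': [0.117, 0.062, -0.022], 'grip_force': 0.0, 'grip_width': 1.003}out of range: a shift must lie within [-1, 1]
```

View pics/w1.png

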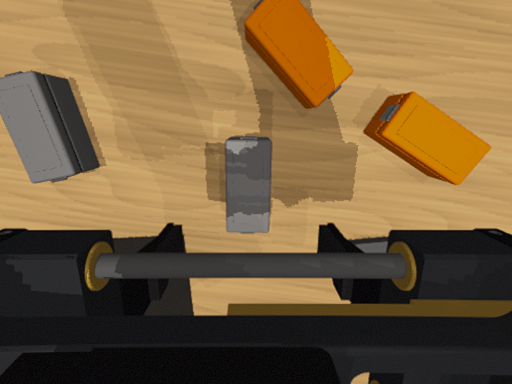

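The wrist view shows case A at (249,185), its long axis square to the finger line. B is at left (45,125), and the orange look-alikes are at (298,50) and (430,135). The third call was a repeat and the arm has arrived. Next I'll refine A's pose with a cast from the wrist view.

```bash
python3 - <<'E'
from h import *
c=get_calibration("wrist"); 
p=cast(c,[(227,140),(271,140),(270,232),(227,232)],.054); print(p,p.mean(0))
d=p[0]-p[3]; print(np.degrees(np.arctan2(d[1],d[0])))
p=cast(c,[(0,80),(36,73),(78,176),(38,182)],.054); print(p,p[1:].mean(0)); d=p[1]-p[2]; print(np.degrees(np.arctan2(d[1],d[0])))
print(proj(c,[[*get_state()["position"][:2],.054]]))
E
```

```text
[[0.43195163 0.18920106]
 [0.42597036 0.23477267]
 [0.52863317 0.24925977]
 [0.53506503 0.20032663]] [0.48040505 0.21839003]
-173.84181335933505
[[ 4.04780716e-01 -3.46683847e-02]
 [ 3.93506688e-01 -3.54868780e-04]
 [ 4.91008862e-01  3.47194478e-02]
 [ 5.03276684e-01 -7.47358288e-03]] [0.46259741 0.00896367]
-160.21489273851725
[[250.8447245  189.94207516]]
```

```bash
python3 -m crank '[[1,-0.015,0,-0.3,0],[1,-0.015,0,-0.6,0],[1,-0.015,0,-0.84,0],[1,-0.015,0,-0.84,0],[1,-0.015,0,-0.84,0]]' 45
python3 -m crank '[[0,0,0,0,0],[0,0,0,0,0],[0,0,0,0,0],[0,0,0,0,0],[0,0,0,0,0]]' 45
python3 -m crank '[[0,0,0,0.1,0],[0,0,0,0.3,0],[0,0,0,0.5,0],[0,0,0,0.7,0],[0,0,0,0.7,0]]' 45
python3 -m crank '[[0,0,0,0,0],[0,0,0,0,0],[0,0,0,0,0],[0,0,0,0,0]]' 45
python3 -c "
from bench import *;s=get_state();print(s['position'],s['ft_force'],s['torque'])"
```

```text
time: 2.02
position: [0.4793, 0.2244, 0.0163]
tool_rot: [-0.214, 3.132, 0.002]
ft_force: [0.1, -0.0, 0.2]
grip_width: 0.999
grip_force: 0.0
time: 2.65
position: [0.48, 0.2199, 0.0154]
tool_rot: [-0.208, 3.133, -0.004]
ft_force: [0.7, -5.6, 5.7]
grip_width: 0.572
grip_force: 45.0
time: 3.28
position: [0.4803, 0.2233, 0.1572]
tool_rot: [-0.21, 3.129, 0.005]
ft_force: [0.4, 0.2, -4.9]
grip_width: 0.569
grip_force: 45.0
time: 3.78
position: [0.4783, 0.2221, 0.1538]
tool_rot: [0.211, -3.133, 0.001]
ft_force: [-0.1, 0.3, -4.4]
grip_width: 0.57
grip_force: 45.0
[0.47831448 0.22214271 0.15382422] [-0.12892794  0.26232953 -4.38824836] [ 0.08929318 -0.00264891  0.05545642]
```

```bash
cat > st.py <<'E'
from bench import *
import numpy as np
s=get_state();print("   ",round(s['time'],2),np.round(s['position'],4),np.round(s['ft_force'],2),np.round(s['torque'],3))
E
S="python3 st.py"; 
python3 -m crank '[[0,0.45,0.05,0,0],[0,0.45,0.05,0,0]]' >/dev/null;$S
python3 -m crank '[[0,0,0,0,0]]'>/dev/null;$S
python3 -m crank '[[0,0,0,0,0]]'>/dev/null;$S
python3 -m crank '[[0,0,0,0,0]]'>/dev/null;$S
python3 -m crank '[[0,0,0,0,0]]'>/dev/null;$S
python3 -m crank '[[0,-0.45,-0.05,0,0],[0,-0.45,-0.05,0,0]]' >/dev/null;$S
python3 -m crank '[[0,0,0,0,0]]'>/dev/null;$S
python3 -m crank '[[0,0,0,0,0]]'>/dev/null;$S
python3 -m crank '[[0,0,0,0,0]]'>/dev/null;$S
python3 -m crank '[[0,0,0,0,0]]'>/dev/null;$S
```

```text
4.03 [0.5711 0.2321 0.1543] [ 0.19 -0.2  -3.97] [0.051 0.031 0.034]
    4.15 [0.5704 0.2318 0.1538] [-0.62 -0.75 -4.87] [ 0.038  0.135 -0.053]
    4.28 [0.5678 0.2324 0.1539] [ 0.26  0.13 -5.01] [ 0.013  0.063 -0.048]
    4.4 [0.5677 0.2326 0.1545] [-0.03  0.9  -4.33] [0.027 0.079 0.043]
    4.53 [0.5681 0.2325 0.1548] [ 0.35 -0.17 -4.85] [0.052 0.004 0.016]
    4.78 [0.4752 0.2221 0.1537] [ 0.26  0.66 -4.39] [ 0.063 -0.047 -0.015]
    4.9 [0.4763 0.2227 0.1548] [ 0.76  0.96 -4.48] [ 0.05  -0.07  -0.023]
    5.03 [0.4794 0.2225 0.1553] [ 0.28 -0.45 -4.47] [ 0.032 -0.083 -0.006]
    5.15 [0.4796 0.2223 0.1549] [-0.42  0.39 -5.12] [ 0.05  -0.006 -0.005]
    5.28 [0.4792 0.2222 0.1545] [ 0.19 -0.12 -4.55] [0.048 0.064 0.044]
```

```bash
cat > st.py <<'E'
from bench import *
import numpy as np
s=get_state();print("   ",round(s['time'],2),np.round(s['position'][0],4),np.round(s['ft_force'],2),np.round(s['torque'],3))
E
S="python3 st.py"; 
for i in 1 2; do
python3 -m crank '[[0,0.45,0.05,0,0],[0,0.45,0.05,0,0]]' >/dev/null;$S
for j in 1 2 3 4 5; do python3 -m crank '[[0,0,0,0,0]]'>/dev/null;$S; done
python3 -m crank '[[0,-0.45,-0.05,0,0],[0,-0.45,-0.05,0,0]]' >/dev/null;$S
for j in 1 2 3 4 5; do python3 -m crank '[[0,0,0,0,0]]'>/dev/null;$S; done
done
for j in 1 2 3 4 5; do python3 -m crank '[[0,0,0,0,0]]'>/dev/null;$S; done
```

```text
5.53 0.5715 [-0.35  0.02 -4.33] [ 0.025  0.036 -0.049]
    5.65 0.5708 [ 0.04 -0.62 -3.84] [0.019 0.082 0.057]
    5.78 0.568 [-0.88 -0.26 -4.41] [ 0.006  0.034 -0.019]
    5.9 0.5678 [ 0.74  0.54 -3.65] [ 0.047  0.019 -0.063]
    6.03 0.5681 [ 0.57  0.1  -4.11] [0.044 0.049 0.04 ]
    6.15 0.5684 [ 0.76  0.62 -4.44] [ 0.062  0.072 -0.003]
    6.4 0.4754 [ 0.43 -0.28 -4.09] [ 0.058 -0.051  0.043]
    6.53 0.4765 [ 1.31  0.58 -4.77] [ 0.066 -0.081  0.031]
    6.65 0.4795 [ 0.33 -0.28 -3.47] [ 0.08   0.017 -0.026]
    6.78 0.4796 [ 0.11 -0.23 -3.92] [ 0.04   0.061 -0.03 ]
    6.9 0.4793 [-0.1  -0.14 -4.11] [0.1   0.033 0.   ]
    7.03 0.4789 [-1.08  0.31 -4.4 ] [0.03  0.012 0.024]
    7.28 0.5713 [ 0.11 -0.38 -2.98] [-0.04   0.09  -0.004]
    7.4 0.5706 [-0.81 -0.08 -3.88] [-0.036  0.122  0.016]
    7.53 0.5679 [ 0.21  0.15 -4.67] [-0.     0.045  0.023]
    7.65 0.5677 [-0.15 -0.54 -4.  ] [ 0.022  0.085 -0.049]
    7.78 0.5681 [-0.53  0.48 -4.26] [0.061 0.035 0.025]
    7.9 0.5684 [ 0.06 -0.08 -3.81] [ 0.037  0.031 -0.029]
    8.15 0.4754 [-0.22  0.06 -4.74] [ 0.055 -0.052  0.061]
    8.28 0.4765 [ 1.9   0.07 -3.74] [ 0.053 -0.06  -0.009]
    8.4 0.4795 [ 0.65 -0.27 -5.18] [ 0.011 -0.032 -0.008]
    8.53 0.4796 [ 0.23 -0.65 -4.23] [ 0.03   0.006 -0.044]
    8.65 0.4792 [ 0.77  0.31 -3.9 ] [ 0.061  0.02  -0.026]
    8.78 0.4789 [-0.13  0.91 -4.48] [0.043 0.001 0.03 ]
    8.9 0.4787 [-0.31 -0.4  -3.54] [0.06  0.058 0.007]
    9.03 0.4787 [-0.4  -0.08 -4.25] [ 0.063  0.025 -0.02 ]
    9.15 0.4786 [ 0.21  0.63 -3.72] [0.047 0.031 0.008]
    9.28 0.4786 [-0.29  0.11 -5.83] [ 0.045 -0.009 -0.018]
    9.4 0.4786 [ 0.33  0.59 -4.04] [ 0.005  0.005 -0.048]
```

```bash
python3 -m crank '[[0,0,0,-0.3,0],[0,0,0,-0.55,0],[0,0,0,-0.65,0],[0,0,0,-0.7,0],[0,0,0,-0.7,0]]'
python3 -m crank '[[1,0,0,0,0],[1,0,0,0,0],[1,0,0,0,0],[1,0,0,0.25,0],[1,0,0,0.5,0]]'
python3 -m crank '[[1,-0.04,-0.2,0.2,0.033],[1,-0.16,-0.5,0.35,0.033],[1,-0.16,-0.8,0.35,0.033],[1,-0.16,-1,0.35,0.033],[1,-0.16,-1,0.35,0.033]]'
python3 -m crank '[[1,0,-0.13,0,0],[1,0,-0.13,0,0],[1,0,-0.13,0,0]]'
python3 - <<'E'
from h import *
s=get_state(); print(s["position"],s["tool_rot"],s["joint_positions"])
c=get_calibration("wrist");np.save("c2",c,allow_pickle=True)
print(proj(c,[[*s["position"][:2],.054]]))
i=get_image("wrist");cv2.imwrite("pics/w2.png",i[:,:,::-1])
E
```

```text
time: 10.02
position: [0.4795, 0.2228, 0.0157]
tool_rot: [-0.211, 3.133, 0.001]
ft_force: [-0.2, 0.9, -4.4]
grip_width: 0.572
grip_force: 45.0
time: 10.65
position: [0.4783, 0.2222, 0.1155]
tool_rot: [0.211, -3.134, 0.001]
ft_force: [0.6, -0.1, -0.5]
grip_width: 0.982
grip_force: 0.0
time: 11.28
position: [0.4468, 0.0187, 0.1853]
tool_rot: [-0.523, 3.096, 0.001]
ft_force: [-1.0, 1.3, 0.4]
grip_width: 1.0
grip_force: 0.0
time: 11.65
position: [0.4467, -0.0022, 0.1846]
tool_rot: [-0.536, 3.095, 0.001]
ft_force: [-0.3, -0.1, -0.0]
grip_width: 1.001
grip_force: 0.0
[ 0.44670844 -0.0021646   0.18455707] [-5.36455077e-01  3.09535221e+00  1.00679014e-03] [-0.5346722  -0.11714204  0.45188156  1.99444908  0.05306916  1.25299565
  1.81192569]
[[250.58376495 189.28184172]]
```

View pics/w2.png

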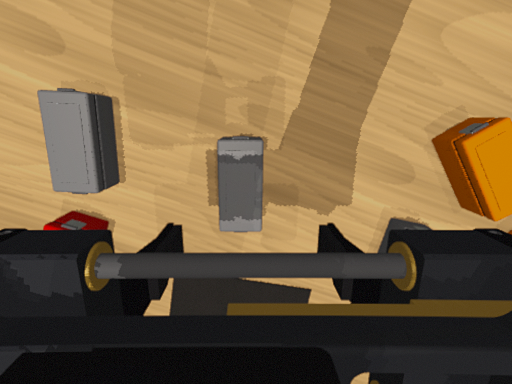

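Wrist view: B is at (240,186), with the TCP line at (251,189), so I need about 11 mm to the left. C is at (73,142), the red look-alike at (78,222) and orange at (480,165).

```bash
python3 - <<'E'
from h import *
c=np.load("c2.npy",allow_pickle=True).item()
for q in ([(218,140),(264,140),(262,231),(219,231)],[(39,92),(95,94),(103,192),(54,192)]):
    p=cast(c,q,.054); d=p[0]+p[1]-p[2]-p[3]; print(p.mean(0),np.degrees(np.arctan2(-d[1],-d[0])),p.tolist())
E
```

```text
[ 0.44860031 -0.01304685] 18.827557334424686 [[0.407812871549111, -0.05256154117957735], [0.3914842430527251, -0.006913773561487407], [0.4891854534170655, 0.027078810974986635], [0.5059186584275959, -0.01979087858635202]]
[ 0.46427179 -0.19367717] 15.988254350354302 [[0.4236455831819319, -0.23365707534134783], [0.40653360720439535, -0.18188098089723428], [0.5045149766751893, -0.154598492077071], [0.5223929979933601, -0.20457213591468532]]
```

```bash
python3 -m crank '[[1,0.01,-0.055,-0.2,0],[1,0.01,-0.055,-0.5,0],[1,0.01,-0.055,-0.75,0],[1,0.01,-0.055,-0.845,0],[1,0.01,-0.055,-0.845,0]]'
python3 -m crank '[[0,0,0,0,0],[0,0,0,0,0],[0,0,0,0,0],[0,0,0,0,0]]' 45
python3 -m crank '[[0,0,0,0.1,0],[0,0,0,0.3,0],[0,0,0,0.5,0],[0,0,0,0.7,0],[0,0,0,0.7,0]]' 45
cat > st.py <<'E'
from bench import *
import numpy as np,sys
a=np.radians(float(sys.argv[1]));s=get_state();t=s['torque'];f=s['ft_force']
print("   ",round(s['time'],2),np.round([f[0]*np.cos(a)+f[1]*np.sin(a),f[2]],2),"lengthwise moment",np.round(t[1]*np.cos(a)-t[0]*np.sin(a),3))
E
S="python3 st.py 19"; 
for j in 1 2 3 4 5; do python3 -m crank '[[0,0,0,0,0]]'>/dev/null;$S; done
for i in 1 2; do
python3 -m crank '[[0,0.43,0.15,0,0],[0,0.43,0.15,0,0]]' >/dev/null;$S
for j in 1 2 3 4 5 6; do python3 -m crank '[[0,0,0,0,0]]'>/dev/null;$S; done
python3 -m crank '[[0,-0.43,-0.15,0,0],[0,-0.43,-0.15,0,0]]' >/dev/null;$S
for j in 1 2 3 4 5 6; do python3 -m crank '[[0,0,0,0,0]]'>/dev/null;$S; done
done
```

```text
time: 12.32
position: [0.4471, -0.0138, 0.0141]
tool_rot: [0.536, -3.091, 0.0]
ft_force: [1.0, -1.0, 0.7]
grip_width: 0.997
grip_force: 0.0
time: 12.82
position: [0.449, -0.0146, 0.016]
tool_rot: [-0.534, 3.095, 0.0]
ft_force: [0.5, -0.6, -0.1]
grip_width: 0.633
grip_force: 0.0
time: 13.45
position: [0.4505, -0.0146, 0.158]
tool_rot: [-0.533, 3.09, 0.001]
ft_force: [0.0, 0.2, -3.6]
grip_width: 0.573
grip_force: 45.0
    13.57 [ 0.75 -4.46] lengthwise moment 0.057
    13.7 [ 0.08 -4.88] lengthwise moment 0.027
    13.82 [ 0.5  -3.41] lengthwise moment 0.007
    13.95 [ 0.04 -3.38] lengthwise moment 0.005
    14.07 [-0.13 -3.36] lengthwise moment 0.005
    14.32 [-0.75 -4.57] lengthwise moment 0.105
    14.45 [-0.26 -3.57] lengthwise moment 0.074
    14.57 [-1.24 -3.56] lengthwise moment 0.07
    14.7 [-0.24 -3.86] lengthwise moment -0.014
    14.82 [ 0.17 -3.42] lengthwise moment 0.102
    14.95 [ 0.73 -3.95] lengthwise moment 0.04
    15.07 [-0.7  -4.07] lengthwise moment -0.004
    15.32 [ 0.51 -3.12] lengthwise moment -0.072
    15.45 [ 0.75 -3.58] lengthwise moment -0.094
    15.5
[... 197 characters left out ...]
.22 -3.22] lengthwise moment 0.069
    16.32 [-0.75 -3.81] lengthwise moment 0.095
    16.45 [-0.34 -2.9 ] lengthwise moment 0.124
    16.57 [-0.91 -3.96] lengthwise moment 0.08
    16.7 [ 0.56 -3.62] lengthwise moment 0.031
    16.82 [-0.24 -3.59] lengthwise moment 0.018
    16.95 [ 0.68 -2.9 ] lengthwise moment 0.027
    17.07 [ 0.37 -3.39] lengthwise moment 0.0
    17.32 [ 0.55 -3.98] lengthwise moment 0.01
    17.45 [ 0.62 -3.53] lengthwise moment -0.038
    17.57 [ 0.25 -3.31] lengthwise moment -0.013
    17.7 [-0.29 -4.6 ] lengthwise moment 0.02
    17.82 [-0.   -3.88] lengthwise moment 0.05
    17.95 [ 0.89 -4.39] lengthwise moment 0.061
    18.07 [ 0.01 -4.28] lengthwise moment 0.025
```

```bash
python3 -m crank '[[0,0,0,-0.3,0],[0,0,0,-0.55,0],[0,0,0,-0.65,0],[0,0,0,-0.7,0],[0,0,0,-0.7,0]]'
python3 -m crank '[[1,0,0,0,0],[1,0,0,0,0],[1,0,0,0,0],[1,0,0,0.25,0],[1,0,0,0.5,0]]'
python3 -m crank '[[1,0,-0.2,0.2,-0.006],[1,0.075,-0.5,0.2,-0.006],[1,0.075,-0.8,0.2,-0.006],[1,0.075,-0.91,0.2,-0.006],[1,0.075,-0.91,0.2,-0.006]]'
python3 - <<'E'
from h import *
c=get_calibration("wrist"); s=get_state(); print(s["position"])
i=get_image("wrist"); k=blob(i,(249,185),grey(i)); r=cv2.boundingRect(k); print(r, proj(c,[[*s["position"][:2],.054]]))
print(cast(c,[(r[0]+r[2]/2,r[1]+r[3]/2)],.05))
E
```

```text
time: 18.7
position: [0.4488, -0.0137, 0.0189]
tool_rot: [0.534, -3.093, -0.005]
ft_force: [-15.4, 1.3, 34.3]
grip_width: 0.573
grip_force: 45.0
time: 19.32
position: [0.448, -0.0149, 0.1162]
tool_rot: [0.534, -3.094, 0.001]
ft_force: [0.8, 0.6, -0.2]
grip_width: 0.984
grip_force: 0.0
time: 19.95
position: [0.4631, -0.1985, 0.1554]
tool_rot: [0.469, -3.106, 0.001]
ft_force: [0.2, 0.2, -0.6]
grip_width: 0.996
grip_force: 0.0
[ 0.46309524 -0.19853181  0.15542501]
(225, 142, 51, 104) [[250.807186   196.52657067]]
[[ 0.46171484 -0.19928008]]
```

```bash
python3 -m crank '[[1,0,0,-0.2,0],[1,0,0,-0.45,0],[1,0,0,-0.65,0],[1,0,0,-0.7,0],[1,0,0,-0.7,0]]'
python3 -m crank '[[0,0,0,0,0],[0,0,0,0,0],[0,0,0,0,0],[0,0,0,0,0],[0,0,0,0,0]]' 45
python3 -m crank '[[0,0,0,0.1,0],[0,0,0,0.3,0],[0,0,0,0.5,0],[0,0,0,0.7,0],[0,0,0,0.7,0]]' 45
S="python3 st.py 17"; 
for j in 1 2 3 4 5; do python3 -m crank '[[0,0,0,0,0]]'>/dev/null;$S; done
for i in 1 2; do
python3 -m crank '[[0,0.43,0.13,0,0],[0,0.43,0.13,0,0]]' >/dev/null;$S
for j in 1 2 3 4 5 6; do python3 -m crank '[[0,0,0,0,0]]'>/dev/null;$S; done
python3 -m crank '[[0,-0.43,-0.13,0,0],[0,-0.43,-0.13,0,0]]' >/dev/null;$S
for j in 1 2 3 4 5 6; do python3 -m crank '[[0,0,0,0,0]]'>/dev/null;$S; done
done
```

```text
time: 20.62
position: [0.464, -0.1956, 0.0157]
tool_rot: [0.478, -3.105, -0.001]
ft_force: [0.2, 0.1, 0.2]
grip_width: 0.998
grip_force: 0.0
time: 21.25
position: [0.4641, -0.1973, 0.0159]
tool_rot: [-0.475, 3.104, -0.001]
ft_force: [1.3, -1.4, -0.2]
grip_width: 0.57
grip_force: 45.0
time: 21.88
position: [0.4651, -0.197, 0.1574]
tool_rot: [-0.476, 3.101, -0.001]
ft_force: [0.1, -0.2, -5.6]
grip_width: 0.573
grip_force: 45.0
    22.0 [ 0.78 -6.14] lengthwise moment 0.016
    22.12 [ 0.32 -5.92] lengthwise moment 0.078
    22.25 [-0.56 -4.18] lengthwise moment 0.009
    22.38 [-0.89 -5.11] lengthwise moment 0.039
    22.5 [ 0.39 -4.68] lengthwise moment 0.047
    22.75 [-0.22 -5.48] lengthwise moment 0.005
    22.88 [ 7.54 -5.69] lengthwise moment -0.954
    23.0 [ 0.02 -4.8 ] lengthwise moment 0.152
    23.12 [-0.13 -4.42] lengthwise moment 0.126
    23.25 [ 0.2 -5.5] lengthwise moment 0.088
    23.38 [ 0.52 -5.86] lengthwise moment 0.071
    23.5 [ 0.07 -4.04] lengthwise moment 0.085
    23.75 [ 0.4  -4.35] lengthwise moment -0.027
    23.88 [-1.49 -3.68] lengthwise moment 0.385
   
[... 210 characters left out ...]
.16] lengthwise moment -0.012
    24.75 [-0.29 -4.36] lengthwise moment 0.042
    24.88 [-3.11 -2.05] lengthwise moment 0.612
    25.0 [-0.04 -5.61] lengthwise moment 0.067
    25.12 [-0.8  -5.29] lengthwise moment 0.086
    25.25 [ 0.57 -4.5 ] lengthwise moment 0.079
    25.38 [ 0.24 -5.  ] lengthwise moment 0.038
    25.5 [-0.77 -5.22] lengthwise moment 0.05
    25.75 [-0.61 -4.44] lengthwise moment -0.009
    25.88 [ 0.96 -7.99] lengthwise moment 0.836
    26.0 [ 0.69 -5.21] lengthwise moment -0.084
    26.12 [-0.36 -6.1 ] lengthwise moment -0.056
    26.25 [-0.26 -5.04] lengthwise moment -0.005
    26.38 [-0.27 -5.74] lengthwise moment 0.021
    26.5 [ 0.11 -5.21] lengthwise moment 0.003
```

C rattles: there are sharp knocks in the lengthwise moment (up to ±0.9 N m), and the resting moment shifts by about 0.1 N m between ends. A and B showed neither. Next I'll carry C over the mat.

```bash
python3 -m crank '[[0,0,0,0.2,0],[0,0.1,0.12,0.3,0],[0,0.25,0.3,0.3,0],[0,0.4,0.5,0.3,0],[0,0.5,0.65,0.3,0]]'
python3 -m crank '[[0,0.12,0.15,0,0],[0,0.24,0.32,0,0],[0,0.36,0.48,0,0],[0,0.42,0.55,0,0],[0,0.45,0.58,0,0]]'
python3 -m crank '[[0,0,0,0,0],[0,0,0,0,0],[0,0,0,0,0],[0,0,0,0,0],[0,0,0,0,0]]'
python3 -m crank '[[0,0,0,0,0],[0,0,0,0,0],[0,0,0,0,0],[0,0,0,0,0],[0,0,0,0,0]]'
python3 - <<'E'
from h import *
a=get_image("scene"); b=get_image("side")
o=np.hstack([a,b])[:,:,::-1]
cv2.imwrite("pics/end.png",cv2.resize(o,(800,300)))
E
```

```text
time: 27.12
position: [0.5649, -0.064, 0.2153]
tool_rot: [-0.479, 3.105, 0.001]
ft_force: [0.4, 0.9, -5.3]
grip_width: 0.567
grip_force: 45.0
time: 27.75
position: [0.6537, 0.0498, 0.2149]
tool_rot: [0.477, -3.104, 0.001]
ft_force: [0.3, -0.8, -4.3]
grip_width: 0.565
grip_force: 45.0
time: 28.38
position: [0.6535, 0.0492, 0.2157]
tool_rot: [-0.476, 3.105, 0.0]
ft_force: [-0.2, 0.2, -4.5]
grip_width: 0.573
grip_force: 45.0
time: 29.0
position: [0.6536, 0.0494, 0.2156]
tool_rot: [-0.476, 3.105, 0.0]
ft_force: [-0.4, 0.1, -4.9]
grip_width: 0.572
grip_force: 45.0
```

View pics/end.png

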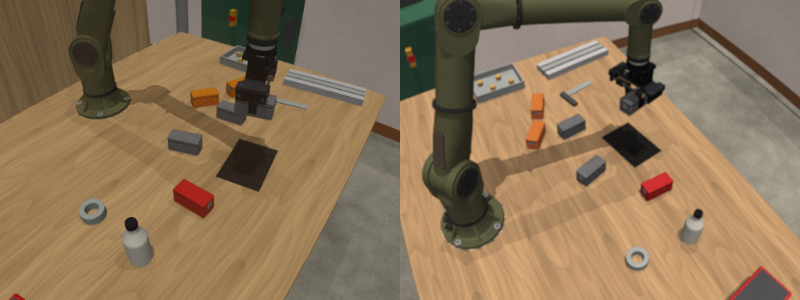

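C hangs level over the mat. A (scene panel (232,113)) and B (185,141) stand upright where they were. The square, bottle and collar are undisturbed.

```bash
python3 -c "
from bench import *;print(close_job())"
```

```text
the job is handed in; nothing more can be done
None
```

I found that case_c is the one that rattles and handed the job in with it held level and still about 0.2 m above the mat; case_a and case_b stand upright where they were, and the square, bottle and collar were not disturbed.

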